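Fit the red star wheel onto its splined drive on a vial line

ROBOT

A 6-joint arm with a two-finger parallel gripper is mounted at the origin on the work surface. World frame = base frame: x ahead of the robot, y to its left, z up, the work surface at z = 0. Lengths are in mm, angles in rad, forces in N, time in s.
With the tool pointing down it reaches from about 400 to 825 mm from the base axis. Payload 7 kg.
Tool frame: the origin (TCP) lies at the very end of the fingers, on their centre line; the grasp point (between the pads) lies 19 mm behind it; z points along the fingers, y is the direction in which the jaws open and shut (so a half turn about z gives the same grasp; the last joint's range is limited). The gripper opens to 88 mm and grips with 3 to 60 N. Pads are 19 mm wide; open, the fingers measure 130 mm over their backs; the gripper's body (78 mm by 193 mm) begins 47 mm behind the grasp point.
Start: joints at [1.535, 0.359, 0.012, 0, -1.224, -0.288], TCP at [214.774, 639.896, 226.561] pointing down, gripper open.
Joint ranges: [-3.07, 3.07], [-1.43, 2.12], [-1.02, 1.25], [-3.03, 1.67], [-3.05, -0], [-3.03, 3.03]. Speed limits (rad/s): [2.39, 2.39, 3.01, 3.14, 3.14, 3.14].

INTERFACE

Orientations are given as a unit quaternion [x, y, z, w].
In Python, from plant import bot gives the robot as it stands. Calls block until the motion is done:
- bot.move_ptp(position, orientation): joint-space move of the TCP to a pose.
- bot.line_to(position, velocity=150, ori=None): straight line of the TCP; ori=None keeps the orientation; velocity is the mean speed in mm/s.
- bot.move_joints(angles): joint-space move.
- bot.move_gripper(opening, force=None): finger opening in mm; force is the grip in N (None keeps the last); returns when the fingers have stopped.
- bot.pause(seconds).
- bot.solve_ik(position, orientation): joint angles nearest the present ones, or None.
- bot.read_state(): the state.
- bot.camera(name): name is "scene" or "top"; returns the picture (480x640x3 uint8, red, green, blue); there is no depth.
- bot.get_calibration(name): a dict with "fx", "fy", "cx", "cy" (pixels), "view" (4x4, takes a point from world to camera coordinates). Camera axes: x right, y up, looking along -z (the intrinsics and any distortion apply to the point x, -y, -z); pixel columns grow to the right and rows downward; lengths in mm; the calibration is good to about 2 mm. A picture is of the moment at which its call begins. get_calibration takes no time and is no camera call.
A pose or a line that the arm cannot do raises bot.Unreachable and nothing moves.
- bot.close_job(): hands the job in, once; it reports no verdict.
The state is a dict: "t": time; "joint_pos": joint angles; "qvel": joint speeds; "tau": joint torques, N m; "tcp_pos": TCP position; "eef_rot": TCP orientation; "contact_force": force on the tool from outside, world axes, zero at the start; "moment": the same for the moment, N m; "width": finger opening in mm.
Only numpy, scipy, OpenCV 4.12 (cv2) and the standard library are available. Lean on these libraries where they do the work, as an engineer would, in place of code of your own. Each camera call takes 0.05 s, during which the arm holds its last target.

TASK

Change the format part: pick up the red star wheel by its hub and put it on the splined drive shaft, rocking it to and fro under a light push (about 10 N) until the teeth mesh, then slide it fully home, flat on the shoulder, and let go. Never force it: do not push so hard that the sprung shaft goes down to its stop, nor wrench it. Leave the white wheel, the vials, the tools and the jar where they are.

Things in the scene. Friction and masses are not known exactly. Their poses are not given: they have to be found in the camera images.
- wheel_grip (a point): Red star wheel, loose, flat, hub up, 0.25-0.45 kg: disc 108 mm across, 12 mm thick, six rim pockets of 12 mm radius; on it a bare aluminium hex hub, 42 mm across flats, 48 mm tall (60 overall). Point: on the axis at mid-hub, 38 mm above the underside. z up; x, and every 60 degrees on, points square out of a hub flat and through the middle of a pocket.
- wheel_bore (a point): Centre of the bore's mouth at the red wheel's underside, axes as wheel_grip. The bore goes right through: 30 mm across, with six inward teeth along its full height, 3.6 mm wide, tips on a 20 mm circle. A tooth lies along x and every 60 degrees on, so the wheel is the same every 60 degrees.
- drive: Fixed drive unit: grey gearbox 110 x 110 x 60 mm on a 146 mm square foot, an upright splined steel shaft in its middle. Origin: centre of its underside on the table, z up along the shaft. Its yaw tells nothing of how the shaft is turned: that angle is not measured, and a brake holds it (slips at 0.3 N m).
- drive_seat (a point): On the shaft's axis at the top of the shoulder, 75 mm above the table, a 52 mm round flange on which the wheel finally sits (mid-hub then 38 mm above this point). Shaft and shoulder together are sprung: they start to give downwards at about 7 N, bottom after 10 mm at about 15 N, and come back when let go.
- drive_splines (a point): On the shaft's axis at the upper end of the six splines, 28 mm above the shoulder. Splines 28 mm across, each 5.5 mm wide, down to the shoulder. The wheel's teeth enter midway between splines with about 4 degrees of play either way; otherwise the wheel stops here on the spline ends, its underside at this height.
- drive_nose (a point): Tip of the shaft, 52 mm above the shoulder. A plain round nose above the splines: 18 mm in diameter for 14 mm, then a 10 mm high taper to 10 mm at the tip. It fits the tooth tips of the bore with 1 mm all round, and centres the wheel.
- quill (a joint): How far (m) the sprung shaft and shoulder are pushed down: 0 when free, 0.010 at the stop. About 7 N starts it, then 0.8 N more for each mm; about 15 N reaches the stop. Past 0.009 the wheel is being forced.
- spare_wheel_grip (a point): A spare star wheel to be left alone, mid-hub point as for the red one: same overall sizes, but white with eight smaller pockets and a plain round bore.
- vial0: Loose glass vial with red cap, standing, 24 mm across, 45 mm high; origin at the centre of its foot. Leave alone.
- vial1: Another such vial. Leave alone.
- vial2: Another such vial. Leave alone.
- spanner: Spanner 160 mm long lying on the table. Leave alone.
- grease_jar: Jar 56 mm across, 50 mm high, blue cap. Leave alone.
- brush: Brush 170 mm long lying on the table. Leave alone.
There are look-alikes about, which are no part of the job. Of the things like the part that bears wheel_grip, leave any that is blue; of the rest the smaller one is meant.

How it is judged:
By the outcome, as a careful person would: the job done as asked, in the order asked, and still so for the second after the job is handed in, with the robot touching nothing.
It also fails if it takes over 58 s, if anything falls off the work surface, if the arm or the gripper's body presses on something with over 40 N, if the wrist force passes 120 N, or if a joint passes its speed limit or range.

## Working session

There is one attempt and no reset: what is moved stays moved. The work goes in short steps, each a Python script; the robot and the scene stay as the last script left them, time stands still between calls to the robot, and variables do not carry over. Pictures are saved under pics/ and viewed, and the job is handed in when it is done.

```bash
mkdir -p pics; ls; python3 - <<'E'
from plant import bot
import cv2
for n in("scene","top"):
    c=bot.get_calibration(n);print(n,c)
    cv2.imwrite(f"pics/{n}0.png",bot.camera(n)[:,:,::-1])
s=bot.read_state();print(s)
E
```

```text
pics
scene {'fx': 489.0430232696235, 'fy': 489.0430232696235, 'cx': 323.77912396656654, 'cy': 249.99608308156527, 'view': array([[ 7.65394609e-01,  6.43422206e-01, -1.33775207e-02,
        -3.65299763e+02],
       [-4.35932827e-01,  5.33639245e-01,  7.24701129e-01,
         1.60434155e+02],
       [ 4.73427569e-01, -5.48850637e-01,  6.88933462e-01,
        -1.55604883e+03],
       [ 0.00000000e+00,  0.00000000e+00,  0.00000000e+00,
         1.00000000e+00]])}
top {'fx': 484.3445128505416, 'fy': 484.3445128505416, 'cx': 322.07172397686344, 'cy': 237.77380504783648, 'view': array([[-1.75421462e-02, -9.99834582e-01,  4.80438765e-03,
        -3.26844674e+01],
       [ 9.79300530e-01, -1.62123753e-02,  2.01761322e-01,
        -5.15823573e+02],
       [-2.01650057e-01,  8.24426598e-03,  9.79422936e-01,
        -1.34307372e+03],
       [ 0.00000000e+00,  0.00000000e+00,  0.00000000e+00,
         1.00000000e+00]])}
{'t': 0.1, 'joint_pos': array([ 1.53512363e+00,  3.59320808e-01,  1.11453659e-02, -3.50164527e-04,
       -1.22411351e+00, -2.88091996e-01]), 'qvel': array([-0.0009013 , -0.00233633,  0.00228605,  0.00259675,  0.00016382,
       -0.00086453]), 'tau': array([-2.54117214e-03, -5.84165847e+01,  2.93752420e+01,  7.01553136e+00,
        1.01594735e-02, -5.89163483e-05]), 'tcp_pos': array([214.61964772, 639.49345836, 225.70307233]), 'eef_rot': array([ 9.86915744e-01, -1.61235013e-01, -6.93696687e-05,  7.61100297e-04]), 'contact_force': array([0.12554949, 0.44140635, 0.85621568]), 'moment': array([-0.01868612, -0.003252  ,  0.03901392]), 'width': 87.34266181452854}
```

View pics/scene0.png

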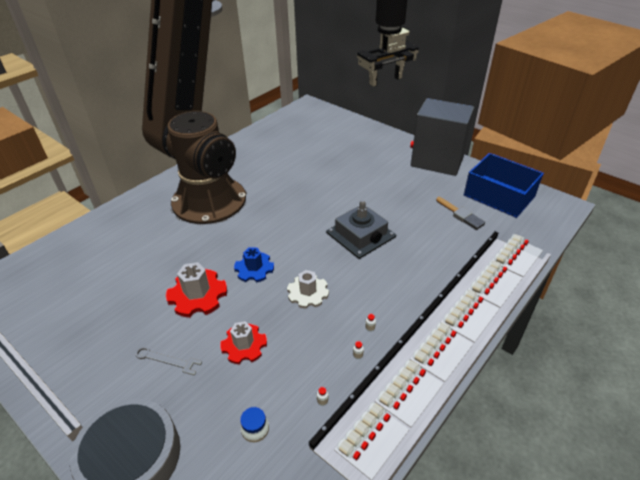

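View pics/top0.png

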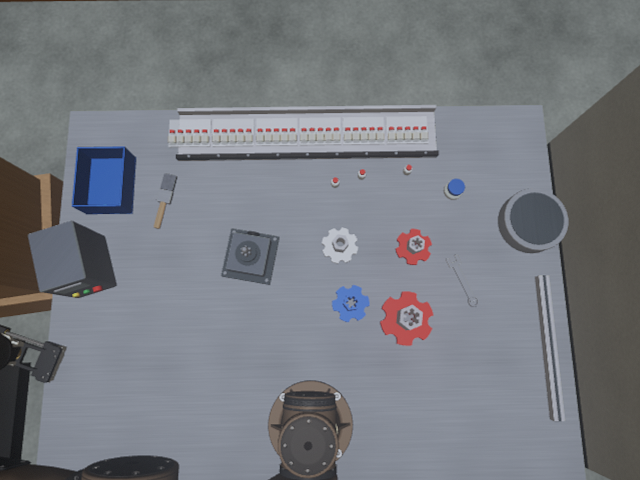

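Look-alikes:
- small red wheel: scene (243,342), top (414,247)
- large red wheel: scene (197,288), top (407,318)
- blue wheel: scene (254,263), top (351,303)
- white wheel: scene (308,287), top (340,244)

Blue is excluded, white is the spare, and of the two reds the smaller is meant, so I choose the one at scene (243,342). Next I check it in a close crop.

```bash
cat > h.py <<'E'
import numpy as np, cv2
from plant import bot
def ray(n,uv,z):
    c=bot.get_calibration(n);V=c["view"];R=V[:3,:3];t=V[:3,3]
    uv=np.atleast_2d(np.asarray(uv,float))
    d=np.c_[(uv[:,0]-c["cx"])/c["fx"],-(uv[:,1]-c["cy"])/c["fy"],-np.ones(len(uv))]@R
    o=-R.T@t
    s=(z-o[2])/d[:,2]
    return o+d*s[:,None]
def proj(n,P):
    c=bot.get_calibration(n);V=c["view"];P=np.atleast_2d(P)@V[:3,:3].T+V[:3,3]
    return np.c_[c["cx"]+c["fx"]*P[:,0]/-P[:,2],c["cy"]-c["fy"]*P[:,1]/-P[:,2]]
E
python3 - <<'E'
from h import *
a=cv2.imread("pics/top0.png");b=cv2.imread("pics/scene0.png")
R=lambda im,x,y,h:cv2.resize(im[y-h:y+h,x-h:x+h],(390,390),interpolation=cv2.INTER_CUBIC)
o=np.vstack([np.hstack([R(a,414,247,30),R(a,250,256,36)]) ,np.hstack([R(b,243,342,30),R(b,362,226,40)])])
cv2.imwrite("pics/crop0.png",cv2.resize(o,(600,600)))
for n,im,(x,y) in(("top",a,(414,247)),("scene",b,(243,342)),("top",a,(407,318)),("scene",b,(197,288))):
    hsv=cv2.cvtColor(im,cv2.COLOR_BGR2HSV)
    m=(((hsv[...,0]<8)|(hsv[...,0]>172))&(hsv[...,1]>140)&(hsv[...,2]>80)).astype(np.uint8)
    z=np.zeros_like(m);z[y-40:y+40,x-40:x+40]=1;m*=z
    cs,_=cv2.findContours(m,cv2.RETR_EXTERNAL,cv2.CHAIN_APPROX_NONE)
    c=min(cs,key=lambda q:-cv2.contourArea(q)+20*abs(q.reshape(-1,2).mean(0)-[x,y]).sum())[:,0]
    w=ray(n,c,8)[:,:2].astype(np.float32)
    (cx,cy),r=cv2.minEnclosingCircle(w)
    th=np.arctan2(w[:,1]-cy,w[:,0]-cx);rr=np.hypot(w[:,0]-cx,w[:,1]-cy)
    g=np.linspace(-np.pi,np.pi,360,False);i=np.argsort(th);q=np.interp(g,th[i],rr[i],period=2*np.pi)
    F=(q*np.exp(6j*g)).sum(); # max (lobe) where 6*th = arg
    F=(q*np.exp(-6j*g)).sum(); lobe=-np.angle(F)/6
    print(n,"c",round(cx,1),round(cy,1),"r",round(r,1),"pocket deg",np.degrees(lobe)%60-30 , abs(F)/180)
    mm=(hsv[...,1]<70)  # hub
E
```

```text
top c 493.5 -311.3 r 52.8 pocket deg 20.968046446507003 6.774171819942015
scene c 495.1 -313.7 r 56.2 pocket deg 20.74308687632103 4.605159464683904
top c 285.3 -279.7 r 75.9 pocket deg 23.082706965836593 7.186191316597103
scene c 284.8 -280.1 r 81.8 pocket deg 21.158841288233425 5.207502984366695
```

View pics/crop0.png

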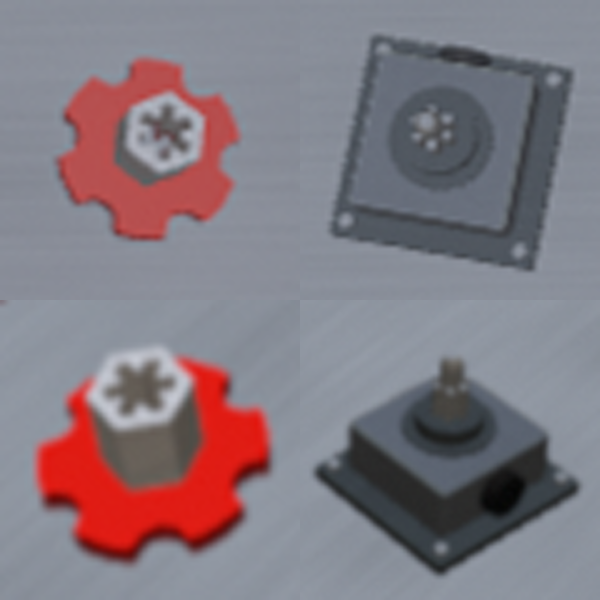

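The crop confirms the small red six-pocket wheel with a hex hub. The centre is about (494,-312) and a pocket lies at about 21°, and both views agree. Next I measure the drive.

```bash
python3 - <<'E'
from h import *
a=cv2.imread("pics/top0.png");b=cv2.imread("pics/scene0.png")
def R(im,x0,y0,w,s=8):
    o=cv2.resize(im[y0:y0+w,x0:x0+w],None,fx=s,fy=s,interpolation=cv2.INTER_CUBIC)
    o=cv2.convertScaleAbs(o,alpha=1.6)
    for k in range(0,w,10):
        cv2.putText(o,str(x0+k),(k*s,8),0,.3,(0,255,255));cv2.putText(o,str(y0+k),(0,k*s+4),0,.3,(0,255,255))
        cv2.line(o,(k*s+s//2,10),(k*s+s//2,14),(0,255,0));cv2.line(o,(20,k*s+s//2),(24,k*s+s//2),(0,255,0))
    return o
cv2.imwrite("pics/d1.png",R(a,218,224,66));cv2.imwrite("pics/d2.png",R(b,323,194,74,8))
E
```

```text
(no output)
```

View pics/d1.png

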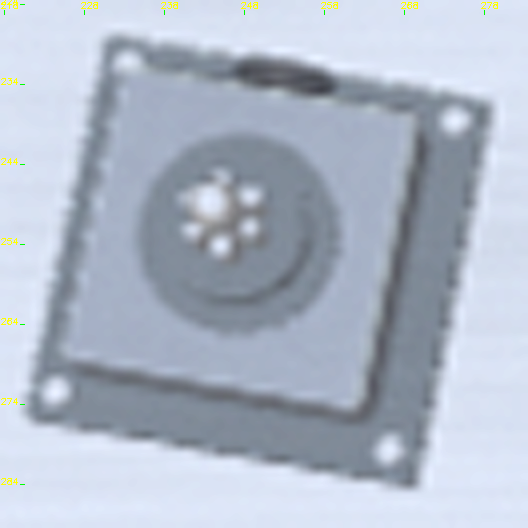

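View pics/d2.png

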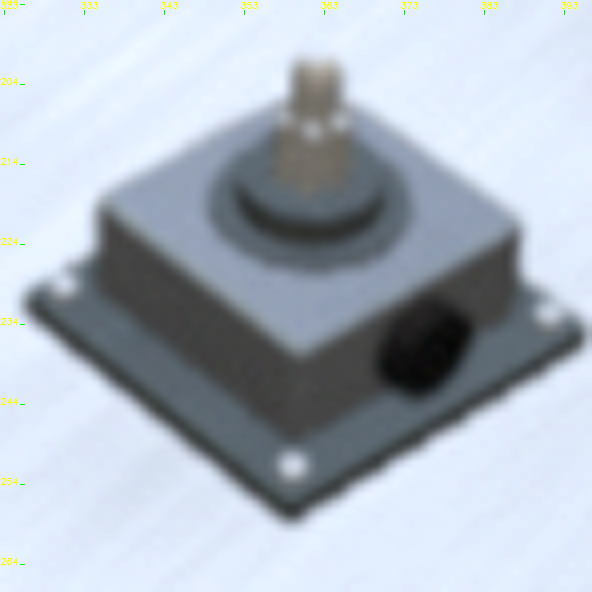

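```bash
python3 - <<'E'
from h import *
T=lambda x0,y0,u,v:(x0+(u+.5)/8-.5,y0+(v+.5)/8-.5)
for nm,n,x0,y0,u,v,z in[("spl","top",218,224,221,211,103),("tip","top",218,224,211,203,127),("ring","top",218,224,240,233,60),("bolts","top",218,224,256.5,255,10),
 ("tip","scene",323,194,318,66,127),("ring","scene",323,194,310,199,60),("spltop","scene",323,194,314,118,103)]:
    print(nm,n,ray(n,T(x0,y0,u,v),z).round(1))
w=[ray("top",T(218,224,u,v),103)[0,:2] for u,v in[(252,197),(250,228),(221,245),(191,230),(189,198),(221,175)]]
w=np.array(w);c=w.mean(0);d=w-c;print(c,np.hypot(*d.T),np.degrees(np.arctan2(d[:,1],d[:,0])))
# hub top
for n in("top","scene"):
    im=cv2.imread(f"pics/{n}0.png");p=proj(n,[494.3,-312.5,60])[0].astype(int);print(n,p)
    g=cv2.cvtColor(im,cv2.COLOR_BGR2HSV);x,y=p
    m=((g[...,1]<60)&(g[...,2]>(165 if n=="top" else 165))).astype(np.uint8);z=np.zeros_like(m);z[y-12:y+13,x-16:x+17]=1;m*=z
    m=cv2.morphologyEx(m,cv2.MORPH_CLOSE,np.ones((3,3)))
    cs,_=cv2.findContours(m,cv2.RETR_EXTERNAL,cv2.CHAIN_APPROX_NONE);q=max(cs,key=cv2.contourArea)[:,0]
    wq=ray(n,q,60)[:,:2].astype(np.float32);print(cv2.minEnclosingCircle(wq))
print(bot.solve_ik([494,-312,60],[1,0,0,0]))
E
```

```text
spl top [[474.1 171.7 103. ]]
tip top [[472.5 171.4 127. ]]
ring top [[473.9 171.4  60. ]]
bolts top [[474.4 172.6  10. ]]
tip scene [[478.8 163.9 127. ]]
ring scene [[472.9 171.7  60. ]]
spltop scene [[477.4 165.1 103. ]]
[473.68064722 171.76554525] [11.89062293 11.67734921 11.50128374 11.80936293 12.13322352 13.03690558] [ -64.45147904 -119.34622188 -178.60284009  121.00538543   64.94036874
    0.32574012]
top [416 242]
((494.3046875, -311.670166015625), 23.19800567626953)
scene [240 328]
((493.83538818359375, -312.6209716796875), 23.83355712890625)
[-0.22884607  0.37062691 -0.39572098  0.         -0.80444844  1.7996424 ]
```

```bash
python3 - <<'E'
from h import *
b=cv2.imread("pics/scene0.png");x0,y0,s=335,190,11
o=cv2.resize(b[y0:y0+52,x0:x0+56],None,fx=s,fy=s,interpolation=cv2.INTER_CUBIC);o=cv2.convertScaleAbs(o,alpha=1.5)
t=np.linspace(0,2*np.pi,60)
for z,r in((127,5),(117,9),(103,14),(75,26),(75,14),(60,26)):
    P=np.c_[473.8+r*np.cos(t),171.6+r*np.sin(t),z+0*t]
    q=((proj("scene",P)-[x0,y0]+.5)*s-.5).round().astype(np.int32)
    cv2.polylines(o,[q],True,(0,255,0) if z!=60 else (0,0,255))
cv2.imwrite("pics/d3.png",o)
E
```

```text
(no output)
```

View pics/d3.png

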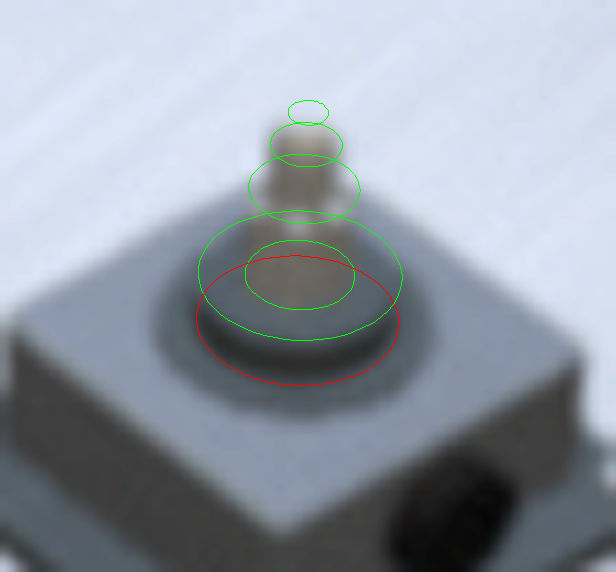

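```bash
cat >> h.py <<'E'
def q(a): a=np.radians(a)/2; return [np.cos(a),np.sin(a),0,0]
def st(tag=""):
    s=bot.read_state();r=s["eef_rot"];print(tag,"t",round(s["t"],2),"tcp",s["tcp_pos"].round(2),"a",round(np.degrees(2*np.arctan2(r[1],r[0]))%360,2),"F",s["contact_force"].round(2),"M",s["moment"].round(3),"w",round(s["width"],2),flush=True);return s
C=np.array([494.,-312.2]);D=np.array([473.8,171.6])
E
python3 - <<'E'
from h import *
for a in range(-129,231,60):
    f=lambda p,b:(lambda r:None if r is None else r.round(2))(bot.solve_ik(p,q(b)))
    print(a,f([*C,20],a),f([*D,140],a+9),f([*D,94],a+9+20),f([*D,94],a+9-20))
E
```

```text
-129 [-0.23  0.42 -0.43  0.   -0.72 -0.45] [ 0.74  0.15 -0.48  0.   -0.94 -1.26] [ 0.74  0.21 -0.54  0.   -0.82 -0.91] [ 0.74  0.21 -0.54  0.   -0.82 -1.61]
-69 [-0.23  0.42 -0.43  0.   -0.72  0.6 ] [ 0.74  0.15 -0.48  0.   -0.94 -0.21] [ 0.74  0.21 -0.54  0.   -0.82  0.13] [ 0.74  0.21 -0.54  0.   -0.82 -0.56]
-9 [-0.23  0.42 -0.43  0.   -0.72  1.64] [ 0.74  0.15 -0.48  0.   -0.94  0.83] [ 0.74  0.21 -0.54  0.   -0.82  1.18] [ 0.74  0.21 -0.54  0.   -0.82  0.48]
51 [-0.23  0.42 -0.43  0.   -0.72  2.69] [ 0.74  0.15 -0.48  0.   -0.94  1.88] [ 0.74  0.21 -0.54  0.   -0.82  2.23] [ 0.74  0.21 -0.54  0.   -0.82  1.53]
111 [-0.23  0.42 -0.43 -0.   -0.72 -2.55] [ 0.74  0.15 -0.48  0.   -0.94  2.93] [ 0.74  0.21 -0.54  0.   -0.82 -3.01] [ 0.74  0.21 -0.54  0.   -0.82  2.58]
171 [-0.23  0.42 -0.43  0.   -0.72 -1.5 ] [ 0.74  0.15 -0.48  0.   -0.94 -2.31] [ 0.74  0.21 -0.54  0.   -0.82 -1.96] [ 0.74  0.21 -0.54  0.   -0.82 -2.66]
```

```bash
python3 - <<'E'
from h import *
bot.move_ptp([*C,130],q(-69));st("above")
for n in("top","scene"): cv2.imwrite(f"pics/{n}1.png",bot.camera(n)[:,:,::-1])
b=cv2.imread("pics/scene1.png")[270:390,170:310];a=cv2.imread("pics/top1.png")[180:300,350:490]
cv2.imwrite("pics/abv.png",np.vstack([cv2.resize(x,None,fx=2.4,fy=2.4,interpolation=cv2.INTER_CUBIC) for x in(a,b)]))
E
```

```text
above t 3.58 tcp [ 494.44 -311.73  130.06] a 291.05 F [0.11 0.11 0.04] M [ 0.065 -0.029  0.059] w 87.47
```

View pics/abv.png

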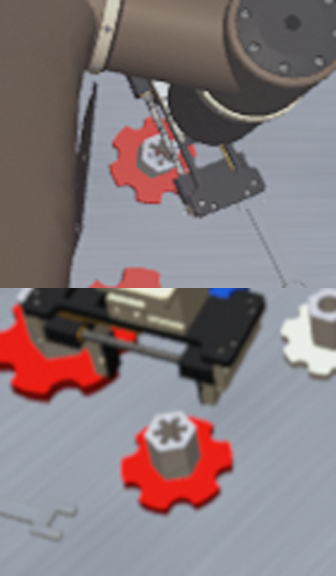

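```bash
python3 - <<'E'
from h import *
for n,o in(("top",(350,180)),("scene",(170,270))):
    im=cv2.imread(f"pics/{n}1.png");x,y=o
    c=cv2.resize(im[y:y+120,x:x+140],None,fx=4,fy=4,interpolation=cv2.INTER_CUBIC)
    P=[[494.4,-311.8,z] for z in(60,130,149)]
    for s in(-1,1):
        for k in (44,65): P.append([494.4+s*k*np.cos(np.radians(21)),-311.8+s*k*np.sin(np.radians(21)),130])
    for u in proj(n,P): cv2.circle(c,tuple(int(v) for v in (u-o+.5)*4),3,(0,255,0),-1)
    cv2.imwrite(f"pics/ab_{n}.png",c)
E
```

```text
(no output)
```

View pics/ab_scene.png

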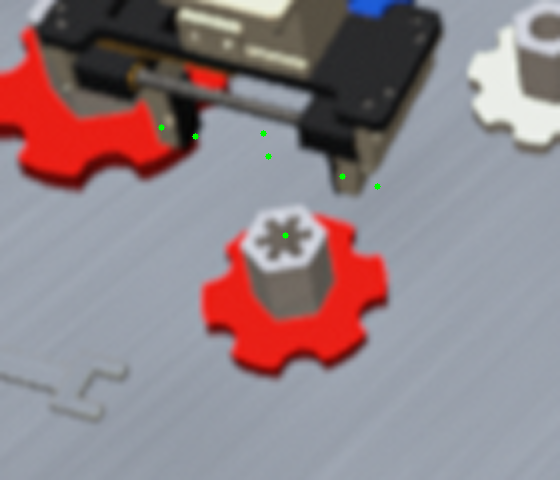

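View pics/ab_top.png

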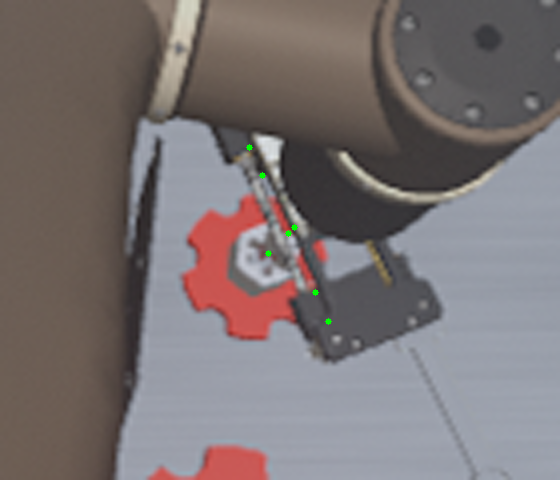

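The fingers line up with the predicted points over the hub in both views. Next I grasp it and lift.

```bash
python3 - <<'E'
from h import *
bot.line_to([*C,19],120);st("down")
bot.move_gripper(41,35);s=st("grip")
bot.line_to([*C,40],60);st("l")
bot.line_to([*C,200],200);st("lift")
for n in("top","scene"): cv2.imwrite(f"pics/{n}2.png",bot.camera(n)[:,:,::-1])
E
```

```text
down t 4.75 tcp [ 494.56 -312.38   19.68] a 291.01 F [0.55 0.04 0.64] M [0.073 0.044 0.004] w 87.64
grip t 5.62 tcp [ 494.05 -312.21   18.99] a 291.0 F [-0.23  0.54  0.23] M [ 0.178 -0.135 -0.079] w 42.08
l t 6.12 tcp [ 494.12 -312.18   40.43] a 290.99 F [-0.2   0.38 -3.12] M [ 0.04  -0.023  0.05 ] w 41.95
lift t 7.08 tcp [ 493.11 -311.74  198.48] a 290.98 F [ 0.39 -0.26 -4.57] M [0.029 0.023 0.01 ] w 41.69
```

View pics/scene2.png

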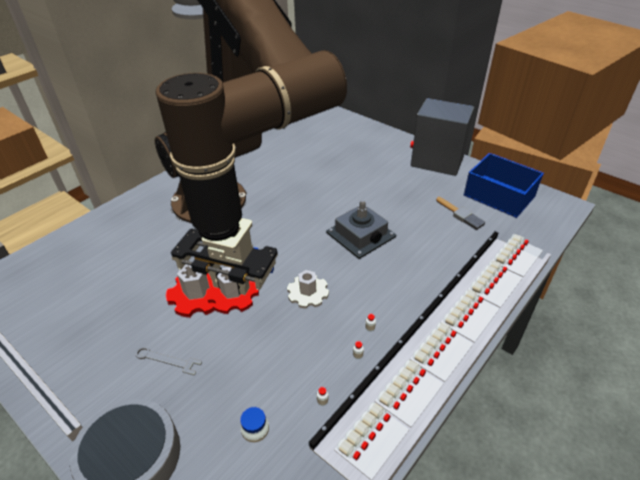

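```bash
python3 - <<'E'
from h import *
bot.move_ptp([*D,205],q(-60))
bot.line_to([*D,160],100);bot.pause(.15);st("above")
for n in("top","scene"): cv2.imwrite(f"pics/{n}3.png",bot.camera(n)[:,:,::-1])
for n,o in(("top",(180,180)),("scene",(290,150))):
    im=cv2.imread(f"pics/{n}3.png");x,y=o
    c=cv2.resize(im[y:y+110,x:x+140],None,fx=5,fy=5,interpolation=cv2.INTER_CUBIC)
    t=np.linspace(0,2*np.pi,60)
    for z,r in((141,54),(153,54),(127,5)):
        P=np.c_[D[0]+r*np.cos(t),D[1]+r*np.sin(t),z+0*t]
        cv2.polylines(c,[((proj(n,P)-o+.5)*5).astype(np.int32)],True,(0,255,0))
    cv2.imwrite(f"pics/pl_{n}.png",c)
E
```

```text
above t 9.69 tcp [474.33 171.86 160.81] a 300.0 F [-0.2   0.49 -3.3 ] M [ 0.062 -0.019  0.013] w 42.06
```

View pics/pl_scene.png

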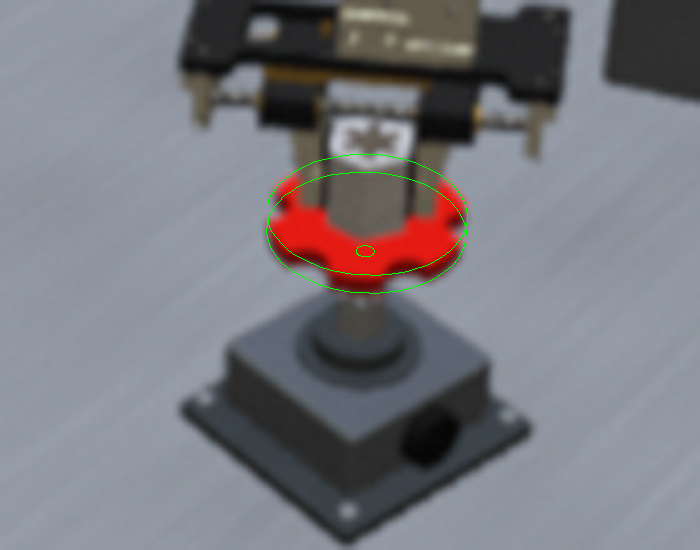

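View pics/pl_top.png

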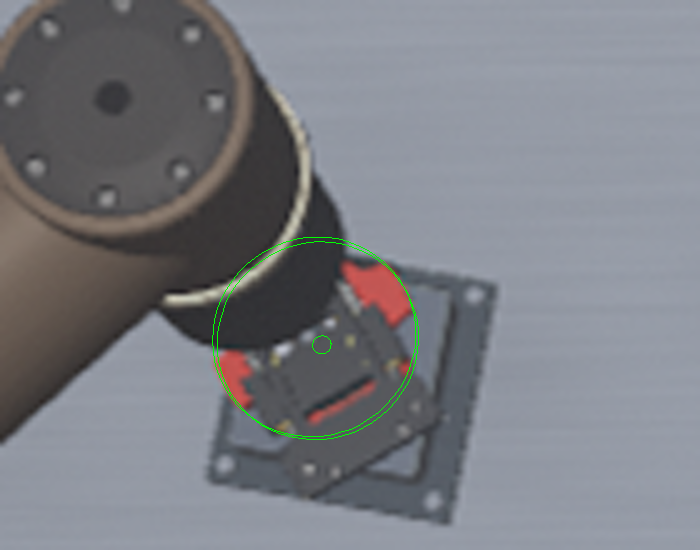

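```bash
cat >> h.py <<'E'
def F(n=6):
    v=[]
    for _ in range(n):
        s=bot.read_state();v.append(np.r_[s["contact_force"],s["moment"]]);bot.pause(.02)
    return np.mean(v,0)
E
python3 - <<'E'
from h import *
f0=F(12);np.save("f0.npy",f0);print("tare",f0.round(2))
z=160
while z>123:
    z-=3;bot.line_to([*D,z],40);f=F(3)-f0
    print(z,f.round(2),bot.read_state()["tcp_pos"].round(2))
    if f[2]>6 or np.hypot(f[0],f[1])>8: print("stop");break
st()
E
```

```text
tare [ 0.16  0.07 -3.36  0.06 -0.02  0.  ]
157 [-0.17  0.29  0.27 -0.01  0.    0.02] [473.7  171.54 156.84]
154 [ 0.14 -0.17  0.24 -0.01 -0.   -0.02] [473.72 171.5  153.85]
151 [-0.16  0.06 -0.03 -0.01  0.01 -0.02] [473.75 171.54 150.91]
148 [-0.23  0.43  0.11  0.   -0.01  0.02] [473.78 171.57 147.91]
145 [-0.03  0.47  0.63  0.03  0.02  0.01] [473.76 171.55 144.91]
142 [-0.35 -0.3   0.1  -0.03  0.    0.01] [473.75 171.54 141.9 ]
139 [-0.25 -0.39  0.62 -0.06 -0.    0.02] [473.77 171.56 138.91]
136 [ 0.   -0.14  0.27  0.01  0.02  0.02] [473.74 171.54 135.88]
133 [-0.42  0.08  0.35  0.   -0.    0.02] [473.75 171.55 132.88]
130 [-0.39 -0.59 -0.31  0.01 -0.   -0.02] [473.75 171.55 129.88]
127 [-0.22  0.01 -0.33 -0.01 -0.01 -0.03] [473.76 171.57 126.92]
124 [-0.33  0.23 -0.05  0.   -0.02 -0.01] [473.74 171.55 123.89]
121 [ 0.22  0.21 -0.28  0.02 -0.01 -0.02] [473.72 171.55 120.87]
 t 13.89 tcp [473.72 171.55 120.87] a 300.0 F [-0.11 -0.22 -3.33] M [ 0.04  -0.017  0.009] w 41.8
```

```bash
python3 - <<'E'
from h import *
f0=np.load("f0.npy");z=121
while z>108:
    z-=1;bot.line_to([*D,z],25);f=F(3)-f0
    print(z,f.round(2),bot.read_state()["tcp_pos"].round(2))
    if f[2]>9 or np.hypot(f[0],f[1])>8: print("stop");break
st()
E
```

```text
120 [-0.    0.6   0.06 -0.02 -0.    0.02] [473.8  171.62 120.  ]
119 [ 0.4  -0.05  0.08 -0.02 -0.    0.01] [473.76 171.58 118.96]
118 [-0.46 -0.51 -0.81 -0.01 -0.02 -0.02] [473.78 171.58 117.96]
117 [ 0.34  0.53 -0.33 -0.    0.01  0.02] [473.77 171.58 116.95]
116 [ 0.07  0.04  0.57 -0.02 -0.04 -0.02] [473.8  171.6  115.98]
115 [ 0.36 -0.05  0.6   0.01  0.01  0.05] [473.78 171.58 114.98]
114 [ 0.14 -0.11  0.17 -0.04 -0.01 -0.04] [473.79 171.62 113.98]
113 [ 0.35  0.28  0.07  0.02  0.01 -0.01] [473.77 171.56 112.94]
112 [-0.23 -0.21  0.14 -0.02 -0.02 -0.01] [473.78 171.61 111.97]
111 [ 0.1  -0.18  0.19  0.01 -0.01 -0.  ] [473.78 171.58 110.96]
110 [-0.08  0.3   0.34  0.03 -0.    0.02] [473.75 171.59 109.95]
109 [-0.02  0.08  0.1  -0.02  0.   -0.01] [473.76 171.57 108.96]
108 [-0.17 -0.11 -0.16  0.01  0.01 -0.  ] [473.78 171.6  107.96]
 t 17.79 tcp [473.78 171.6  107.96] a 300.0 F [-0.6   0.97 -4.  ] M [ 0.098 -0.011  0.07 ] w 42.08
```

The splines seen in the top view gave the angle, so the teeth went in without touching and no rocking is needed. Next I slide it home.

```bash
python3 - <<'E'
from h import *
f0=np.load("f0.npy");z=108
while z>90:
    z-=2 if z>99 else .5;bot.line_to([*D,z],20);f=F(3)-f0
    print(z,f.round(2),bot.read_state()["tcp_pos"].round(2))
    if f[2]>8.5 or np.hypot(f[0],f[1])>8: print("stop");break
st()
for n in("top","scene"): cv2.imwrite(f"pics/{n}4.png",bot.camera(n)[:,:,::-1])
c=cv2.imread("pics/scene4.png")[150:270,290:430];cv2.imwrite("pics/home.png",cv2.resize(c,None,fx=5,fy=5,interpolation=cv2.INTER_CUBIC))
E
```

```text
106 [-0.39 -0.14  0.16 -0.02 -0.01 -0.01] [473.75 171.55 105.9 ]
104 [-0.56 -0.09 -0.2   0.01 -0.03 -0.02] [473.78 171.59 103.92]
102 [-0.17  0.21  0.03 -0.01 -0.    0.01] [473.76 171.57 101.92]
100 [-0.02 -0.19  0.65 -0.03  0.   -0.  ] [473.78 171.57  99.93]
98 [ 0.03  0.02 -0.03  0.    0.01 -0.01] [473.77 171.57  97.94]
97.5 [-0.5  -0.68  0.37 -0.02  0.01  0.  ] [473.82 171.63  97.54]
97.0 [-0.04 -0.17  0.14  0.01  0.   -0.02] [473.81 171.63  96.99]
96.5 [-0.24  0.07 -0.11  0.01  0.01 -0.02] [473.81 171.58  96.49]
96.0 [-0.1  -0.15  0.26 -0.01  0.04  0.01] [473.77 171.57  95.97]
95.5 [-0.87 -0.15  0.   -0.01  0.01 -0.03] [473.77 171.59  95.47]
95.0 [ 0.18 -0.    0.1  -0.03 -0.02 -0.01] [473.81 171.62  94.99]
94.5 [ 0.14 -0.43  0.36 -0.01 -0.01  0.01] [473.77 171.57  94.47]
94.0 [-0.18 -0.14  0.17 -0.03  0.02 -0.01] [473.78 171.6   93.97]
93.5 [-1.82 -0.33  6.75 -0.27  0.95 -0.01] [473.9  171.63  93.91]
93.0 [-1.85 -1.45  8.14 -0.3   0.96 -0.01] [473.89 171.62  93.14]
92.5 [-1.75 -0.99  8.41 -0.32  0.91  0.01] [473.86 171.64  92.55]
92.0 [-2.   -0.72  8.93 -0.37  0.97 -0.01] [473.88 171.63  92.07]
stop
 t 22.89 tcp [473.88 171.63  92.07] a 300.0 F [-1.79 -1.15  5.52] M [-0.27   0.931  0.017] w 42.05
```

View pics/home.png

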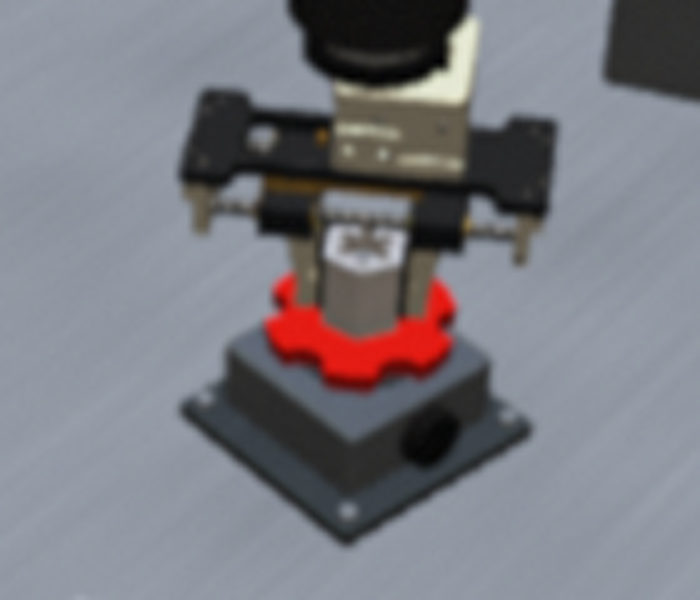

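```bash
python3 - <<'E'
from h import *
bot.line_to([*D,93.8],20);st("relax")
bot.move_gripper(56);st("open")
bot.move_gripper(80);st("open")
bot.line_to([*D,120],60);bot.line_to([*D,230],150)
bot.move_ptp([430,420,240],q(-30));st("away")
for n in("top","scene"): cv2.imwrite(f"pics/{n}5.png",bot.camera(n)[:,:,::-1])
for n,o in(("top",(195,200)),("scene",(300,160))):
    im=cv2.imread(f"pics/{n}5.png");x,y=o
    c=cv2.resize(im[y:y+100,x:x+125],None,fx=5,fy=5,interpolation=cv2.INTER_CUBIC)
    d=c.copy();t=np.linspace(0,2*np.pi,60)
    for z,r in((75,54),(87,54),(135,21)):
        P=np.c_[D[0]+r*np.cos(t),D[1]+r*np.sin(t),z+0*t]
        cv2.polylines(d,[((proj(n,P)-o+.5)*5).astype(np.int32)],True,(0,255,0))
    cv2.imwrite(f"pics/fin_{n}.png",d)
E
```

```text
relax t 23.24 tcp [473.98 171.73  93.89] a 300.0 F [-1.55 -0.44  2.78] M [-0.12   0.567 -0.006] w 42.05
open t 23.77 tcp [473.81 171.6   93.74] a 300.0 F [-1.08 -0.11  0.5 ] M [ 0.104 -0.018 -0.006] w 56.28
open t 24.42 tcp [473.79 171.62  93.81] a 300.0 F [ 0.2   0.18 -1.01] M [ 0.057 -0.016  0.003] w 80.21
away t 26.88 tcp [429.94 419.33 239.49] a 329.96 F [ 0.03  0.05 -0.23] M [-0.04  -0.026  0.006] w 79.85
```

View pics/fin_scene.png

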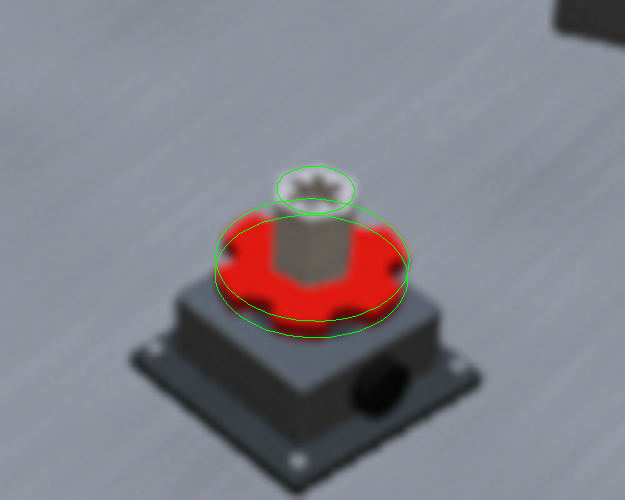

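View pics/fin_top.png

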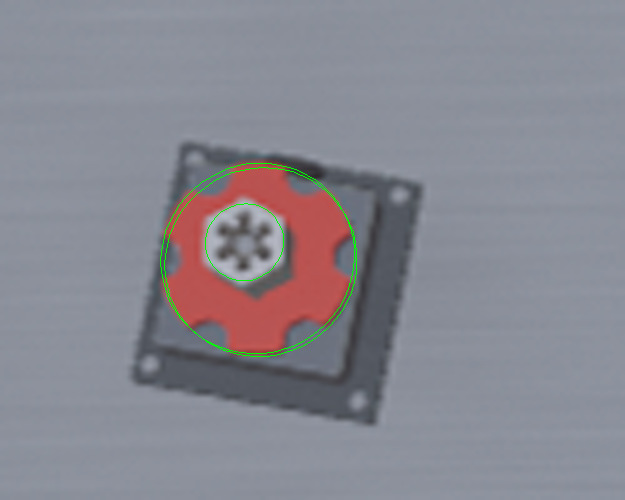

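View pics/scene5.png

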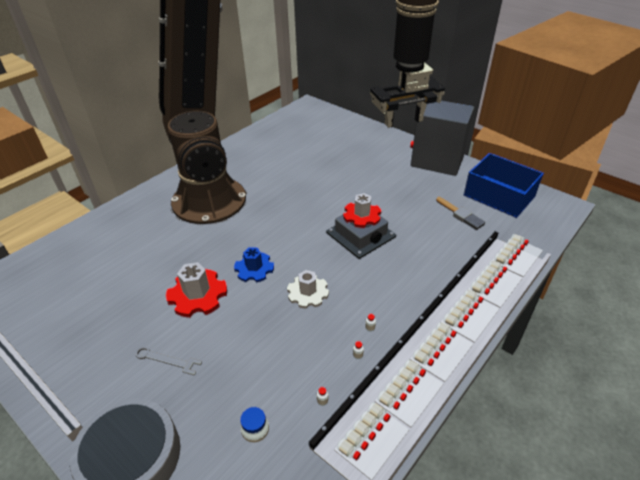

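```bash
python3 -c "
from h import *
bot.close_job()"
```

```text
the job is handed in; nothing more can be done
```

The red star wheel is on the splined shaft, seated on the shoulder and let go, and the job is handed in at about 27 s. I picked the smaller of the two red wheels by its hub, and it was upright and centred in the grip.

- **No rocking:** the top view showed the spline ends, so I turned the wheel to match. The teeth went in with no measurable contact force, and rocking proved unnecessary.
- **Seating:** it met the shoulder at tool height 93.9 mm, where 94 was expected. The push peaked at about 8.9 N with about 2 mm of spring travel, well short of the stop. I eased the spring off before opening the fingers.
- **Last checks:** in both views the wheel matches the outline expected for a seated wheel to within about 1–2 mm. The white wheel, vials, tools and jar look unmoved, and the arm is clear.
- **Disagreement:** the shoulder contact showed a side moment of about 0.95 N m, probably from a slight tilt in the grip. It vanished when the wheel was released. I judged flatness only from the pictures and did not press on it again.

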